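# Lock the card-terminal stand on its counter rail

## Task

The card-terminal stand on the counter rail is loose. Screw its cam-lever bolt in, clockwise by the upright lever, until it is snug but not forced, then fold the lever down flat so that the stand is clamped. Let go of it, and leave the other things on the counter where they are.

Things in the scene. Friction and masses are not known exactly. Their poses are not given: they have to be found in the camera images.
- lever_mid (a point): Middle of the bolt's dark steel lever, a flat paddle 22 mm wide (own y, along the pivot pin) and 9 mm thick (own x), 50 mm from the pin; own z runs along the lever to its tip (up when open, in line with the bolt). Grip it firmly across the flat faces (x) to turn the bolt. It folds towards its own +x: push on the -x face.
- lever_tip (a point): Centre of the lever's rolled tip (13 mm thick), 78 mm from the pin; the lever ends 6.5 mm further out; axes as lever_mid. The bolt's thread turns at 0.2 N m (nylon insert) for 1.3 to 3.7 rad, different every time and not visible; then it tightens, by 1.2 N m per rad of further turn (this twist springs back when let go). Snug is 0.4 to 0.8 N m; over 0.95 N m is forced.
- pivot (a point): Middle of the lever's pivot pin, on the bolt's upright axis, about 15 mm above the foot plate and 45 mm above the counter; folding the lever draws it 2 to 3 mm up. Own z is up; own x is the level direction to which the lever folds; it turns with the bolt. Right-hand thread: clockwise from above screws in, 0.2 mm per rad.
- lever (a joint): Fold angle of the lever, rad. 0 = open, upright (stop; starts at 0 to 0.12). 1.6 = closed, flat (stop). It takes 0.1 N m at first and 0.2 to 0.6 N m as the cam bites (4 to 12 N pushed square on the lever 50 mm from the pin); the cam passes its centre at 1.5 and the lever then stays down by itself.
- stand: Card-terminal stand, fixed: grey foot plate 70 x 260 x 10 mm, long along its own y, on the rail; origin under the plate's centre, 20 mm above the counter. The bolt, in a 32 mm steel washer, is at y -95 mm. At y +95 mm a 32 mm post carries a black card terminal, 82 mm wide in y, top 0.24 m above the counter.
- rail: Aluminium T-slot rail fixed to the counter, 60 x 490 x 20 mm, long along its own y; origin under its centre.
- calculator: Black desk calculator lying on the counter, 150 x 105 x 25 mm, origin under its centre. Bystander.
- pen_cup: Dark round pen cup with pens, 72 mm diameter, 150 mm tall with the pens, origin under its centre. Bystander.
- paper_roll: Roll of white till paper standing on end, 58 mm diameter, 57 mm tall, origin under its centre. Bystander.
- notebook: Dark blue notebook lying flat, 150 x 205 x 14 mm, origin under its centre. Bystander.

How it is judged:
By the outcome, as a careful person would: the job done as asked, in the order asked, and still so for the second after the job is handed in, with the robot touching nothing.
It also fails if it takes over 72 s, if anything falls off the work surface, if the arm or the gripper's body presses on something with over 40 N, if the wrist force passes 120 N, or if a joint passes its speed limit or range.

## Robot

A 6-joint arm with a two-finger parallel gripper is mounted at the origin on the work surface. World frame = base frame: x ahead of the robot, y to its left, z up, the work surface at z = 0. Lengths are in m, angles in rad, forces in N, time in s.
With the tool pointing down it reaches from about 0.35 to 0.775 m from the base axis. Payload 7.3 kg.
Tool frame: the origin (TCP) lies midway between the tips of the shut fingers; the grasp point (between the pads) lies 19 mm behind it; z points along the fingers, y is the line along which they close (so a half turn about z gives the same grasp; the last joint's range is limited). The gripper opens to 92 mm and grips with 3 to 60 N. Pads are 19 mm wide; open, the fingers measure 130 mm over their backs; the gripper's body (75 mm by 190 mm) begins 47 mm behind the grasp point.
Start: joints at [-1.471, 0.342, 1.524, -0, 1.275, -0.146], TCP at [0.128, -0.509, 0.206] pointing down, gripper open.
Joint ranges: [-2.53, 2.53], [-0.77, 2.02], [0.04, 2.7], [-1, 4.14], [0.28, 2.66], [-3.11, 3.11]. Speed limits (rad/s): [2.57, 2.57, 3.14, 3.14, 3.14, 3.14].

## Interface

Orientations are given as [roll, pitch, yaw] about the fixed x, y, z axes, in that order (R = Rz(yaw) Ry(pitch) Rx(roll)).
In Python, from cell import monitor, vision, workorder gives the robot as it stands.
- The arm moves only by the tool move_arm, never from a script. Its argument "rows" is a list of rows, each a list of 5 numbers: the shift along the world's x, y, z in mm, then the turn about the world's z in rad, then the closure, from -1 (fully open) to 1 (shut). A call has 1 to 12 rows; each row shifts and turns the commanded pose from where the row before left it; what a row does not reach is not made up. A row lasts 1/10 s, in which the tool goes at most 50 mm and 8.59 degrees, less where a joint would pass 70% of its speed; a pose out of reach is approached as far as the arm can. A call is refused whole if a number of a shift passes 50 or a number of a turn 0.15, either way. A call with a gripper value outside its range is refused whole. The fingers move at their own pace and stop on an object; "newtons" is the grip in N (left out, the last holds). Time passes only in rows, so rows that do not move let the fingers close. It gives the time, the measured TCP pose, the force, the opening and the grip force at its end, in the units of the state.
- monitor.observe(): the state, without advancing time (a new reading comes with each control period).
- vision.read_camera(name): name is "side" or "top"; returns the picture (400x640x3 uint8, red, green, blue); there is no depth.
- vision.get_calibration(name): a dict with "K" (3x3 intrinsics, pixels), "T" (4x4, takes a point from camera to world coordinates). Camera axes: x right, y up, looking along -z (the intrinsics and any distortion apply to the point x, -y, -z); pixel columns grow to the right and rows downward; lengths in m; the calibration is good to about 2 mm. A picture is of the moment at which its call begins. get_calibration takes no time and is no camera call.
- workorder.hand_in(): hands the job in; it is judged then, once.
The state is a dict: "time": time; "qpos": joint angles; "qvel": joint speeds; "joint_efforts": joint torques, N m; "tool_pos": TCP position; "tool_rot": TCP orientation; "contact_force": force on the tool from outside, world axes, zero at the start; "torque": the same for the moment, N m; "opening": finger opening in m; "grip_force": force on a finger pad.
Only numpy, scipy, OpenCV 4.12 (cv2) and the standard library are available. Lean on these libraries where they do the work, as an engineer would, in place of code of your own. Each camera call takes 0.05 s, during which the arm holds its last target. There are 200 camera calls.

## Working session

There is one attempt and no reset: what is moved stays moved. The work goes in short steps, Python scripts to look and compute and a tool call to move; the robot and the scene stay as the last step left them, time stands still between calls to the robot, and variables do not carry over. Pictures are saved under pics/ and viewed, at most 10 in all, crops included, and the job is handed in when it is done.

Besides the shell and the picture viewer there is one more tool, called after "Emit:" as name(argument=value, ...) on one line, values as JSON. move_arm: Moves the arm, as the interface text tells. Its arguments: {"type":"object","properties":{"rows":{"type":"array","items":{"type":"array","items":{"type":"number"}}},"newtons":{"type":"number"}},"required":["rows"]}

```bash
mkdir -p pics; python3 - <<'E'
from cell import monitor, vision
import cv2, numpy as np
for n in("side","top"):
    im=vision.read_camera(n); cv2.imwrite(f"pics/{n}0.png",im[:,:,::-1]); c=vision.get_calibration(n); print(n,np.round(c["K"],1).tolist(),np.round(c["T"],4).tolist(),[k for k in c])
print(monitor.observe())
E
```

```text
side [[490.6, 0.0, 328.6], [0.0, 490.6, 200.4], [0.0, 0.0, 1.0]] [[-0.9173, 0.2612, -0.3006, 0.2985], [-0.398, -0.626, 0.6706, 0.6731], [-0.013, 0.7348, 0.6781, 0.7396], [0.0, 0.0, 0.0, 1.0]] ['K', 'T']
top [[361.6, 0.0, 317.2], [0.0, 361.6, 192.7], [0.0, 0.0, 1.0]] [[0.0208, 0.9864, -0.1633, 0.436], [-0.9998, 0.0212, 0.0008, 0.0483], [0.0042, 0.1632, 0.9866, 0.8982], [0.0, 0.0, 0.0, 1.0]] ['K', 'T']
{'time': 0.1, 'qpos': array([-1.47099127e+00,  3.42654335e-01,  1.52489050e+00, -2.64556938e-06,
        1.27539195e+00, -1.45999374e-01]), 'qvel': array([ 0.00114033, -0.00070611, -0.00390313,  0.00120108,  0.00228602,
       -0.00038437]), 'joint_efforts': array([ 1.00365542e-03, -4.32003629e+01, -2.44695854e+01,  7.18398532e-02,
        5.25768392e-02, -4.71233557e-05]), 'tool_pos': array([ 0.12773507, -0.50883735,  0.20492462]), 'tool_rot': array([-3.14026245e+00, -1.93042773e-04,  2.45805077e-01]), 'contact_force': array([ 0.44143221,  0.20437939, -0.42704731]), 'torque': array([0.01980451, 0.01211288, 0.05194204]), 'grip_force': 0.0, 'opening': 0.09179908683887554}
```

View pics/side0.png

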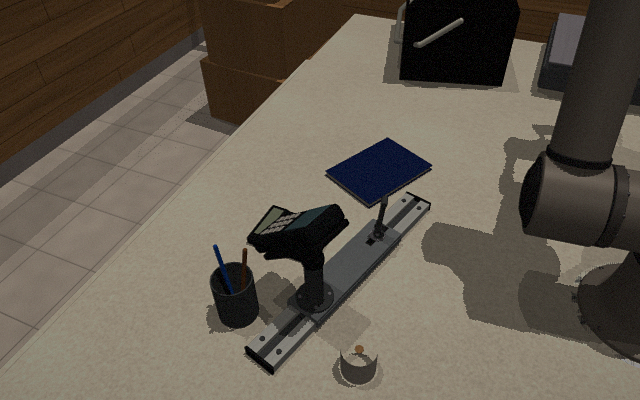

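View pics/top0.png

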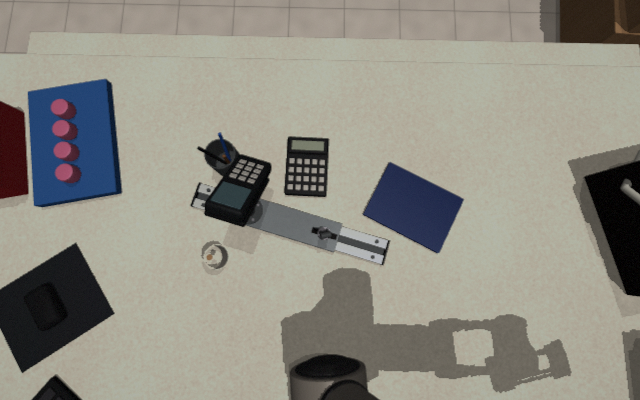

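The side view shows the stand with its lever upright at about (380,215). The top view shows the bolt at about (322,232), with the notebook to its right. Next I enlarge both views around the lever.

```bash
cat > h.py <<'E'
import numpy as np, cv2
from cell import monitor, vision
C={n:vision.get_calibration(n) for n in("side","top")}
def ray(n,u,v):
    K,T=np.array(C[n]["K"]),np.array(C[n]["T"])
    d=np.array([(u-K[0,2])/K[0,0],-(v-K[1,2])/K[1,1],-1]); return T[:3,3],T[:3,:3]@d
def onz(n,u,v,z):
    o,d=ray(n,u,v); return o+d*(z-o[2])/d[2]
def two(ps,pt):
    A=np.zeros((3,3));b=np.zeros(3);L=[]
    for n,p in(("side",ps),("top",pt)):
        o,d=ray(n,*p);d=d/np.linalg.norm(d);P=np.eye(3)-np.outer(d,d);A+=P;b+=P@o;L.append((P,o))
    x=np.linalg.solve(A,b);return x,[np.linalg.norm(P@(x-o))*1e3 for P,o in L]
def proj(n,X):
    K,T=np.array(C[n]["K"]),np.array(C[n]["T"]);p=T[:3,:3].T@(np.array(X)-T[:3,3]);return K[0,2]+K[0,0]*p[0]/-p[2],K[1,2]-K[1,1]*p[1]/-p[2]
E
python3 - <<'E'
import cv2,numpy as np
a=cv2.imread("pics/side0.png")[180:260,340:440];b=cv2.imread("pics/top0.png")[200:280,280:380]
o=np.hstack([cv2.resize(x,(400,320),interpolation=cv2.INTER_CUBIC) for x in(a,b)]);o=cv2.convertScaleAbs(o,alpha=1.8,beta=15);cv2.imwrite("pics/crop0.png",o)
E
```

```text
(no output)
```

View pics/crop0.png

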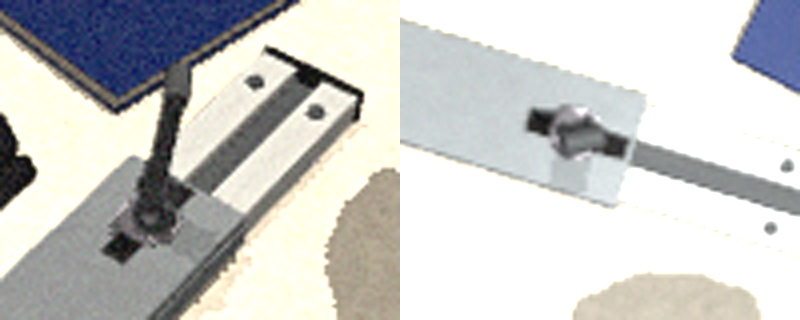

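The crop shows the lever tip in the side view at about (384.5,197.5) and its base at about (378,234). In the top view the washer is at about (323.5,232.5), and the rolled tip is nearly end-on, elongated slightly up to the right. I'll triangulate these and stretch the dark tones.

```bash
python3 - <<'E'
from h import *
print(onz("side",377.5,236,.031),onz("top",323.7,232.5,.031))
print("tip",two((384.5,198),(325,234)))
a=cv2.imread("pics/side0.png")[190:245,360:410];b=cv2.imread("pics/top0.png")[212:252,300:350]
f=lambda x,s:cv2.LUT(cv2.resize(x,None,fx=s,fy=s,interpolation=cv2.INTER_CUBIC),np.clip((np.arange(256)/160)**.55*255,0,255).astype(np.uint8))
a=f(a,8);b=f(b,8);b=cv2.copyMakeBorder(b,0,a.shape[0]-b.shape[0],0,0,0);cv2.imwrite("pics/crop1.png",np.hstack([a,b]))
E
```

```text
[0.48249761 0.03009079 0.031     ] [0.48356552 0.03001676 0.031     ]
tip (array([0.47499315, 0.02945265, 0.13454044]), [np.float64(0.19551023003893256), np.float64(0.1955102300389576)])
```

View pics/crop1.png

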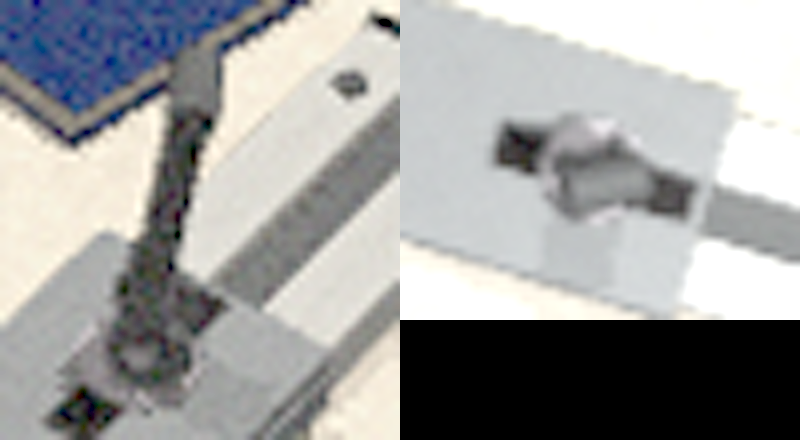

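Emit:
move_arm(rows=[[26,40,0,0.14,-1],[26,40,0,0.14,-1],[26,40,0,0.14,-1],[26,40,0,0.14,-1],[26,40,0,0.14,-1],[26,40,0,0.14,-1],[26,40,0,0.14,-1],[26,40,0,0.14,-1],[26,40,0,0.14,-1],[26,40,0,0.14,-1],[26,40,0,0.14,-1],[26,40,0,0.14,-1]])

```text
time: 1.3
tool_pos: [0.4403, -0.0272, 0.2054]
tool_rot: [-3.142, 0.0, 1.932]
contact_force: [-0.1, -0.5, -0.3]
opening: 0.092
grip_force: 0.0
```

```bash
python3 - <<'E'
from h import *
print("top roll",onz("top",326.2,235.4,.129), "side roll",onz("side",384.6,200,.123))
print("two",two((384.6,200),(326.2,235.4)))
print("pivot",onz("top",324,233,.033),onz("side",378.2,234.5,.035))
o=[onz("top",300+x/8,212+y/8,.127) for x,y in((170,200),(248,172))];print(o[1]-o[0], np.arctan2(*(o[1]-o[0])[1::-1]))
s=[onz("top",*p,.03) for p in((392,236),(193,184))]
E
```

```text
top roll [0.47219208 0.0266832  0.129     ] side roll [0.47662467 0.02235171 0.123     ]
two (array([0.47375677, 0.0269973 , 0.1276754 ]), [np.float64(1.541627936775503), np.float64(1.541627936775641)])
pivot [0.4822855  0.02932332 0.033     ] [0.48152468 0.02937645 0.035     ]
[ 0.0078128  -0.02055216  0.        ] -1.2075228595186525
```

Emit:
move_arm(rows=[[21,28,0,0,-1],[21,28,0,0,-1],[0,0,-40,0,-1],[0,0,-40,0,-1],[0,0,-30,0,-1],[0,0,-19,0,-1],[0,0,0,0,-1],[0,0,0,0,-1]])

```text
time: 2.1
tool_pos: [0.4819, 0.0267, 0.0768]
tool_rot: [-3.141, -0.0, 1.926]
contact_force: [-0.1, 0.0, 0.2]
opening: 0.0916
grip_force: 0.0
```

```bash
python3 - <<'E'
from h import *
S=vision.read_camera("side")[:,:,::-1];T=vision.read_camera("top")[:,:,::-1]
a=cv2.resize(S[160:260,330:430],(400,400),interpolation=cv2.INTER_CUBIC);b=cv2.resize(T[185:285,270:370],(400,400),interpolation=cv2.INTER_CUBIC)
cv2.imwrite("pics/g0.png",cv2.convertScaleAbs(np.hstack([a,b]),alpha=1.8,beta=10));s=monitor.observe();print(s["tool_pos"],s["torque"],s["contact_force"],s["qpos"])
E
```

```text
[0.48267043 0.02664364 0.0777317 ] [ 0.00610577 -0.12094953  0.01559598] [0.95424959 0.2590125  1.10048308] [-1.03594470e-01  4.16108662e-01  1.81255157e+00  5.00189782e-05
  9.10653268e-01 -4.58574222e-01]
```

View pics/g0.png

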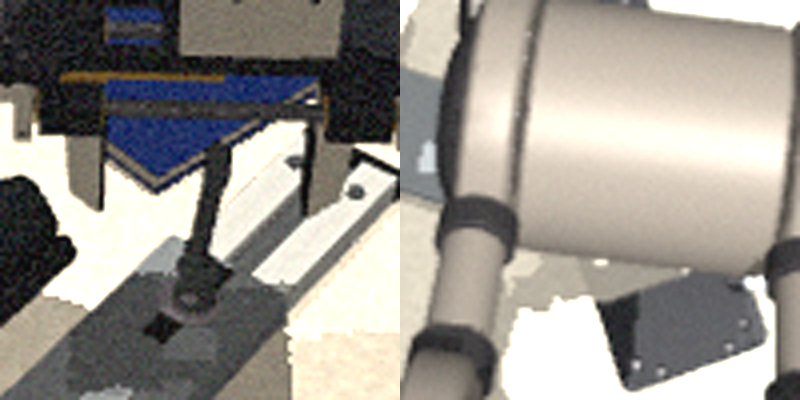

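The lever stands between the open fingers (left half, about (205,220)). I shift 3 mm in y and close firmly.

Emit:
move_arm(rows=[[0,2.5,0,0,-1],[0,0,0,0,1],[0,0,0,0,1],[0,0,0,0,1],[0,0,0,0,1],[0,0,0,0,1],[0,0,0,0,1],[0,0,0,0,1],[0,0,0,0,1],[0,0,0,0,1]], newtons=60)

```text
time: 3.2
tool_pos: [0.4817, 0.0292, 0.0765]
tool_rot: [-3.141, 0.0, 1.926]
contact_force: [-1.2, -1.4, 0.5]
opening: 0.0244
grip_force: 0.8
```

```bash
python3 - <<'E'
from h import *
s=monitor.observe();print(s)
E
```

```text
{'time': 3.2, 'qpos': array([-9.83619916e-02,  4.17873133e-01,  1.81391708e+00, -8.87395529e-05,
        9.09937747e-01, -4.53314971e-01]), 'qvel': array([-0.00197514, -0.00117726,  0.0027749 , -0.00409564,  0.00783619,
       -0.00014749]), 'joint_efforts': array([ 3.19460202e-01, -4.11765361e+01, -1.93305230e+01,  2.39129383e-01,
       -3.04283090e-01, -1.17024544e-02]), 'tool_pos': array([0.48167934, 0.02921487, 0.07651921]), 'tool_rot': array([-3.14144033e+00,  3.71485973e-06,  1.92580378e+00]), 'contact_force': array([-1.16579211, -1.39631324,  0.4932071 ]), 'torque': array([-0.14784844,  0.08640171, -0.02986628]), 'grip_force': 0.8367848955094814, 'opening': 0.024447116683074574}
```

Emit:
move_arm(rows=[[0,0,0,0,1],[0,0,0,0,1],[0,0,0,0,1],[0,0,0,0,1],[0,0,0,0,1],[0,0,0,0,1]])

```text
time: 3.8
tool_pos: [0.4816, 0.0292, 0.0765]
tool_rot: [-3.141, -0.0, 1.926]
contact_force: [-2.8, -1.0, 1.2]
opening: 0.0113
grip_force: 58.7
```

```bash
python3 -c "
from h import *
s=monitor.observe();print(s['torque'],s['contact_force'],s['tool_pos'],s['opening'],s['grip_force'])"
```

```text
[-0.29761341  0.25290254 -0.02236484] [-2.77497881 -0.96278393  1.21235434] [0.48160226 0.02919884 0.07650202] 0.01133604848247636 58.669137954711914
```

Emit:
move_arm(rows=[[0,0,0,-0.1,1],[0,0,0,-0.1,1],[0,0,0,-0.1,1],[0,0,0,-0.1,1],[0,0,0,-0.1,1],[0,0,0,0,1]])

```text
time: 4.4
tool_pos: [0.4816, 0.0296, 0.0764]
tool_rot: [-3.141, -0.0, 1.425]
contact_force: [-2.3, 1.6, 1.3]
opening: 0.0114
grip_force: 58.9
```

```bash
cat > st.py <<'E'
from h import *
s=monitor.observe()
print(np.round(s['torque'],3),np.round(s['contact_force'],1),np.round(s['tool_pos'],4),np.round(s['tool_rot'],3),round(s['opening'],4),round(s['grip_force'],1),np.round(s['qpos'][[0,5]],3),np.round(s['joint_efforts'][5],3))
E
python3 st.py
```

```text
[0.115 0.304 0.24 ] [-2.3  1.6  1.3] [0.4816 0.0296 0.0764] [-3.141 -0.     1.425] 0.0114 58.9 [-0.098  0.047] 1.246
```

Emit:
move_arm(rows=[[0,0,0,-0.1,1],[0,0,0,-0.1,1],[0,0,0,-0.1,1],[0,0,0,-0.1,1],[0,0,0,-0.1,1],[0,0,0,-0.1,1],[0,0,0,-0.1,1],[0,0,0,-0.1,1],[0,0,0,0,1]])

```text
time: 5.3
tool_pos: [0.482, 0.03, 0.0764]
tool_rot: [-3.141, -0.001, 0.627]
contact_force: [-0.9, 3.1, -2.1]
opening: 0.0112
grip_force: 59.0
```

```bash
python3 st.py
```

```text
[0.743 0.037 0.188] [-0.9  3.1 -2.1] [0.482  0.03   0.0764] [-3.141e+00 -1.000e-03  6.270e-01] 0.0112 59.0 [-0.097  0.845] 1.246
```

Emit:
move_arm(rows=[[0,0,-0.3,-0.08,1],[0,0,0,-0.08,1],[0,0,0,-0.09,1],[0,0,0,0,1]])

```text
time: 5.7
tool_pos: [0.4823, 0.0298, 0.0763]
tool_rot: [-3.141, -0.001, 0.379]
contact_force: [1.0, 3.8, 0.0]
opening: 0.0116
grip_force: 59.0
```

```bash
python3 st.py
```

```text
[ 0.86  -0.143  0.245] [1.  3.8 0. ] [0.4823 0.0298 0.0763] [-3.141e+00 -1.000e-03  3.790e-01] 0.0116 59.0 [-0.098  1.094] 1.128
```

Emit:
move_arm(rows=[[0,0,0,-0.08,1],[0,0,0,-0.08,1],[0,0,0,-0.09,1],[0,0,0,0,1]])

```text
time: 6.1
tool_pos: [0.4824, 0.0296, 0.0763]
tool_rot: [-3.141, -0.001, 0.13]
contact_force: [2.2, 5.8, -1.1]
opening: 0.0112
grip_force: 59.0
```

```bash
python3 st.py
```

```text
[ 0.935 -0.273  0.256] [ 2.2  5.8 -1.1] [0.4824 0.0296 0.0763] [-3.141e+00 -1.000e-03  1.300e-01] 0.0112 59.0 [-0.098  1.343] 1.126
```

Emit:
move_arm(rows=[[0,1,0,-0.08,1],[0,0,0,-0.08,1],[0,0,0,-0.09,1],[0,0,0,0,1]])

```text
time: 6.5
tool_pos: [0.4825, 0.0302, 0.0763]
tool_rot: [-3.142, -0.001, -0.12]
contact_force: [3.1, 2.0, -2.4]
opening: 0.0115
grip_force: 59.0
```

```bash
python3 st.py
```

```text
[ 0.69  -0.52   0.185] [ 3.1  2.  -2.4] [0.4825 0.0302 0.0763] [-3.142e+00 -1.000e-03 -1.200e-01] 0.0115 59.0 [-0.096  1.595] 1.125
```

Emit:
move_arm(rows=[[0,0,-0.3,-0.08,1],[0,0,0,-0.08,1],[0,0,0,-0.09,1],[0,0,0,0,1]])

```text
time: 6.9
tool_pos: [0.4826, 0.0301, 0.0763]
tool_rot: [-3.141, -0.002, -0.369]
contact_force: [2.9, 2.6, 0.7]
opening: 0.0117
grip_force: 60.3
```

```bash
python3 st.py
```

```text
[ 0.539 -0.513  0.42 ] [2.9 2.6 0.7] [0.4826 0.0301 0.0763] [-3.141e+00 -2.000e-03 -3.690e-01] 0.0117 60.3 [-0.096  1.844] 1.293
```

Emit:
move_arm(rows=[[0,0,0,-0.06,1],[0,0,0,-0.06,1],[0,0,0,0,1]])

```text
time: 7.2
tool_pos: [0.4825, 0.0301, 0.0763]
tool_rot: [-3.141, -0.002, -0.489]
contact_force: [3.2, 2.5, 1.2]
opening: 0.0114
grip_force: 60.7
```

```bash
python3 st.py
```

```text
[ 0.584 -0.586  0.492] [3.2 2.5 1.2] [0.4825 0.0301 0.0763] [-3.141e+00 -2.000e-03 -4.890e-01] 0.0114 60.7 [-0.096  1.964] 1.108
```

Emit:
move_arm(rows=[[0,0,0,-0.04,1],[0,0,0,-0.04,1],[0,0,0,0,1],[0,0,0,0,1]])

```text
time: 7.6
tool_pos: [0.4824, 0.0301, 0.0763]
tool_rot: [-3.141, -0.001, -0.57]
contact_force: [3.2, 2.4, 1.8]
opening: 0.0116
grip_force: 60.9
```

```bash
python3 st.py
```

```text
[ 0.486 -0.739  0.595] [3.2 2.4 1.8] [0.4824 0.0301 0.0763] [-3.141e+00 -1.000e-03 -5.700e-01] 0.0116 60.9 [-0.096  2.045] 0.576
```

Emit:
move_arm(rows=[[0,0,0,0,-1],[0,0,0,0,-1],[0,0,0,0,-1],[0,0,0,0,-1],[0,0,0,0,-1],[0,0,0,0,-1],[0,0,40,0,-1],[0,0,40,0,-1],[-10,-40,0,0,-1],[-10,-40,0,0,-1],[-10,-40,0,0,-1],[-10,-40,0,0,-1]])

```text
time: 8.8
tool_pos: [0.4412, -0.1311, 0.1561]
tool_rot: [3.141, -0.0, -0.574]
contact_force: [0.6, -0.6, -0.5]
opening: 0.0912
grip_force: 0.0
```

```bash
python3 st.py; python3 - <<'E'
from h import *
S=vision.read_camera("side")[:,:,::-1];T=vision.read_camera("top")[:,:,::-1];cv2.imwrite("pics/s1.png",S);cv2.imwrite("pics/t1.png",T)
a=cv2.resize(S[180:260,340:420],(400,400),interpolation=cv2.INTER_CUBIC);b=cv2.resize(T[150:270,190:360],(400,282),interpolation=cv2.INTER_CUBIC);b=cv2.copyMakeBorder(b,0,118,0,0,0)
cv2.imwrite("pics/g1.png",cv2.convertScaleAbs(np.hstack([a,b]),alpha=1.8,beta=10))
E
```

```text
[0.048 0.005 0.026] [ 0.6 -0.6 -0.5] [ 0.4412 -0.1311  0.1561] [ 3.141 -0.    -0.574] 0.0912 0.0 [-0.455  1.689] 1.184
```

View pics/g1.png

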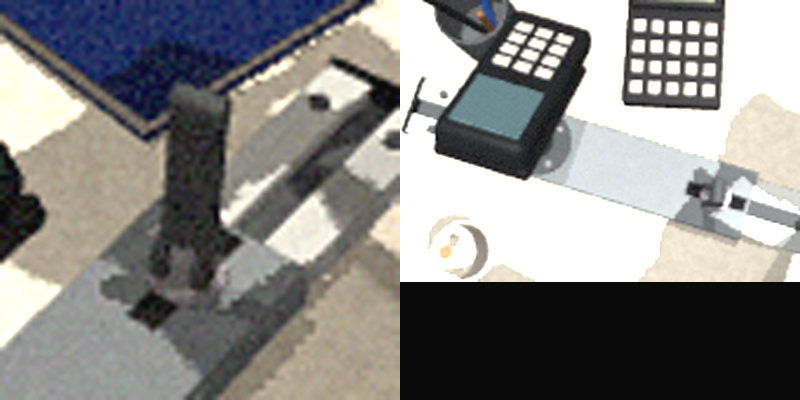

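The side view shows the lever upright with its face towards the camera, rolled tip at about (380,199). The top view shows its roll running nearly along x, and the terminal's near edge at about (270,167). I compute the lever yaw and the clearance.

```bash
python3 - <<'E'
from h import *
a,b=onz("side",374.4,199.5,.125),onz("side",385.6,200.3,.125);print(a,b,np.linalg.norm(a-b),np.arctan2(*(b-a)[1::-1]))
c=[onz("top",190+(x-400)/2.353,150+y/2.353,.127) for x,y in((718,178),(715,205))];print(c,np.arctan2(*(c[0]-c[1])[1::-1]),sum(c)/2)
for z in(.24,.18):print([onz("top",*p,z).round(3) for p in((270.7,167),(245.2,225.6))])
p=[onz("top",*q,.02) for q in((196,192),(385,250))];print("rail yaw",np.arctan2(*(p[0]-p[1])[1::-1]))
E
```

```text
[0.49384438 0.03040993 0.125     ] [0.47408667 0.0245293  0.125     ] 0.020614287910473827 -2.8523047042092
[array([0.49288672, 0.0292153 , 0.127     ]), array([0.46855394, 0.03149965, 0.127     ])] -0.09360501444587827 [0.48072033 0.03035747 0.127     ]
[array([0.592, 0.135, 0.24 ]), array([0.482, 0.177, 0.24 ])]
[array([0.606, 0.143, 0.18 ]), array([0.486, 0.189, 0.18 ])]
rail yaw 1.2949162829278011
```

Emit:
move_arm(rows=[[0,0,0,0.15,1],[0,0,0,0.15,1],[0,0,0,0.15,1],[4,12,0,0.15,1],[4,12,0,0.15,1],[4,12,0,0.15,1],[4,12,0,0.15,1],[4,12,0,0.15,1],[4,12,0,0.15,1],[4,12,0,0.15,1],[4,12,0,0.15,1],[4,12,0,0.15,1]])

```text
time: 10.1
tool_pos: [0.4778, -0.0203, 0.1559]
tool_rot: [-3.141, -0.0, 1.233]
contact_force: [-0.1, -0.1, 0.1]
opening: 0.0022
grip_force: 0.0
```

Emit:
move_arm(rows=[[2,13,0,0.13,1],[0,0,0,0.13,1],[0,0,-28,0,1],[0,0,-28,0,1],[0,0,0,0,1],[0,0,0,0,1]])

```text
time: 10.7
tool_pos: [0.4798, -0.0082, 0.1002]
tool_rot: [-3.141, -0.0, 1.486]
contact_force: [0.6, 0.0, -0.3]
opening: 0.0004
grip_force: 0.0
```

```bash
python3 st.py
```

```text
[-0.085 -0.075 -0.021] [ 0.6  0.  -0.3] [ 0.4798 -0.0082  0.1002] [-3.141 -0.     1.486] 0.0004 0.0 [-0.177 -0.093] 0.005
```

Emit:
move_arm(rows=[[0.5,8,0,0,1],[0.5,8,0,0,1],[0.5,8,0,0,1],[0.5,8,-0.5,0,1],[0.7,8,-0.6,0,1],[0,0,0,0,1]])

```text
time: 11.3
tool_pos: [0.4826, 0.0322, 0.099]
tool_rot: [3.141, -0.0, 1.487]
contact_force: [0.5, -1.3, 1.5]
opening: 0.0002
grip_force: 0.7
```

```bash
python3 st.py
```

```text
[-0.308 -0.094  0.017] [ 0.5 -1.3  1.5] [0.4826 0.0322 0.099 ] [ 3.141 -0.     1.487] 0.0002 0.7 [-0.092 -0.008] 0.182
```

Small force and no stop, so the lever is folding. I continue along the arc.

Emit:
move_arm(rows=[[0.4,5,-1.6,0,1],[0.4,5,-2,0,1],[0.4,5,-2.4,0,1],[0.4,4.5,-3,0,1],[0.4,4.5,-3.5,0,1],[0.3,4,-3.7,0,1],[0,0,0,0,1]])

```text
time: 12.0
tool_pos: [0.4846, 0.0601, 0.0822]
tool_rot: [-3.141, -0.001, 1.486]
contact_force: [0.1, -1.1, 2.7]
opening: 0.0002
grip_force: 1.4
```

```bash
python3 st.py
```

```text
[-0.214 -0.012 -0.008] [ 0.1 -1.1  2.7] [0.4846 0.0601 0.0822] [-3.141e+00 -1.000e-03  1.486e+00] 0.0002 1.4 [-0.034  0.05 ] 0.085
```

Emit:
move_arm(rows=[[0.2,3.5,-4.2,0,1],[0.2,3.2,-4.5,0,1],[0.2,2.7,-4.8,0,1],[0.1,2,-4.5,0,1],[0.1,1.7,-4.5,0,1],[0,0,0,0,1]])

```text
time: 12.6
tool_pos: [0.4858, 0.0731, 0.06]
tool_rot: [3.141, -0.001, 1.486]
contact_force: [0.6, 1.0, 4.1]
opening: 0.0001
grip_force: 1.7
```

```bash
python3 st.py
```

```text
[-0.045 -0.13  -0.009] [0.6 1.  4.1] [0.4858 0.0731 0.06  ] [ 3.141e+00 -1.000e-03  1.486e+00] 0.0001 1.7 [-0.007  0.077] 0.026
```

Emit:
move_arm(rows=[[0,0.5,-3,0,1],[0,0.5,-3,0,1],[0,0.5,-2,0,1],[0,0,-2,0,1],[0,0,0,0,1]])

```text
time: 13.1
tool_pos: [0.4854, 0.0743, 0.0498]
tool_rot: [-3.141, -0.001, 1.486]
contact_force: [0.9, 0.1, 0.8]
opening: 0.0003
grip_force: 0.4
```

```bash
python3 st.py
```

```text
[ 0.023 -0.144  0.034] [0.9 0.1 0.8] [0.4854 0.0743 0.0498] [-3.141e+00 -1.000e-03  1.486e+00] 0.0003 0.4 [-0.005  0.08 ] 0.001
```

Emit:
move_arm(rows=[[0,0,-1,0,1],[0,0,-1,0,1],[0,0,0,0,1]])

```text
time: 13.4
tool_pos: [0.4855, 0.074, 0.048]
tool_rot: [-3.141, -0.0, 1.486]
contact_force: [-0.4, 0.4, 2.3]
opening: 0.0003
grip_force: 1.0
```

Emit:
move_arm(rows=[[0,0,-1,0,1],[0,0,-1,0,1],[0,0,0,0,1]])

```text
time: 13.7
tool_pos: [0.4855, 0.0738, 0.046]
tool_rot: [-3.141, 0.0, 1.486]
contact_force: [-0.1, 1.6, 2.1]
opening: 0.0007
grip_force: 0.9
```

Emit:
move_arm(rows=[[0,0,-1,0,1],[0,0,-1,0,1],[0,0,0,0,1]])

```text
time: 14.0
tool_pos: [0.4855, 0.0738, 0.044]
tool_rot: [-3.141, 0.0, 1.486]
contact_force: [0.6, 0.5, 2.4]
opening: 0.0002
grip_force: 0.8
```

```bash
python3 - <<'E'
from h import *
S=vision.read_camera("side")[:,:,::-1];T=vision.read_camera("top")[:,:,::-1]
a=cv2.resize(S[160:260,310:410],(400,400),interpolation=cv2.INTER_CUBIC);b=cv2.resize(T[185:285,250:350],(400,400),interpolation=cv2.INTER_CUBIC)
cv2.imwrite("pics/g2.png",cv2.convertScaleAbs(np.hstack([a,b]),alpha=1.8,beta=10))
E
```

```text
(no output)
```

View pics/g2.png

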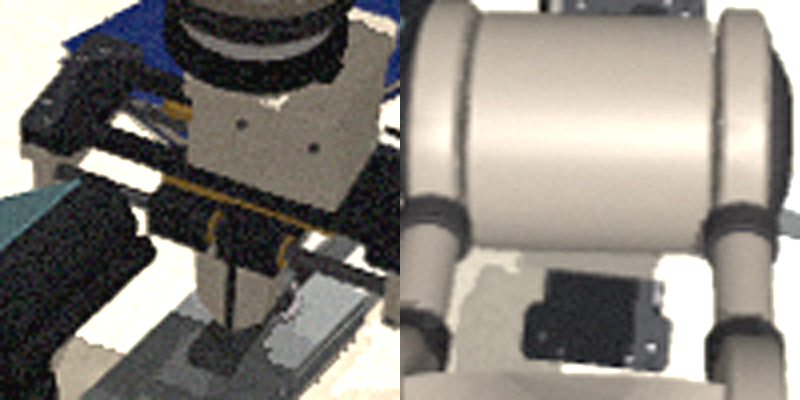

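The fingertips sit on the lever, which looks almost flat (left half, about (220,345)). The terminal is clear. I keep pressing until the force rises.

Emit:
move_arm(rows=[[0,0,-1,0,1],[0,0,-1,0,1],[0,0,-1,0,1],[0,0,0,0,1]])

```text
time: 14.5
tool_pos: [0.4854, 0.0738, 0.0409]
tool_rot: [-3.141, 0.0, 1.486]
contact_force: [-0.5, 0.8, 1.9]
opening: 0.0006
grip_force: 0.8
```

```bash
python3 st.py
```

```text
[ 0.145 -0.073 -0.001] [-0.5  0.8  1.9] [0.4854 0.0738 0.0409] [-3.141  0.     1.486] 0.0006 0.8 [-0.005  0.08 ] -0.0
```

Emit:
move_arm(rows=[[0,0,25,0,1],[0,0,40,0,1],[0,0,40,0,1],[0,-40,0,0,1],[0,-45,0,0,1],[0,-45,0,0,1],[0,-45,0,0,1],[0,0,0,0,1]])

```text
time: 15.3
tool_pos: [0.4853, -0.106, 0.1458]
tool_rot: [-3.142, 0.002, 1.48]
contact_force: [-1.4, 0.2, -0.2]
opening: 0.0002
grip_force: 0.0
```

```bash
python3 - <<'E'
from h import *
S=vision.read_camera("side")[:,:,::-1];T=vision.read_camera("top")[:,:,::-1];cv2.imwrite("pics/s3.png",S);cv2.imwrite("pics/t3.png",T)
a=cv2.resize(S[190:270,340:420],(400,400),interpolation=cv2.INTER_CUBIC);b=cv2.resize(T[200:260,270:330+10],(400,343),interpolation=cv2.INTER_CUBIC);b=cv2.copyMakeBorder(b,0,57,0,0,0)
cv2.imwrite("pics/g3.png",cv2.convertScaleAbs(np.hstack([a,b]),alpha=1.8,beta=10))
E
```

```text
(no output)
```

View pics/g3.png

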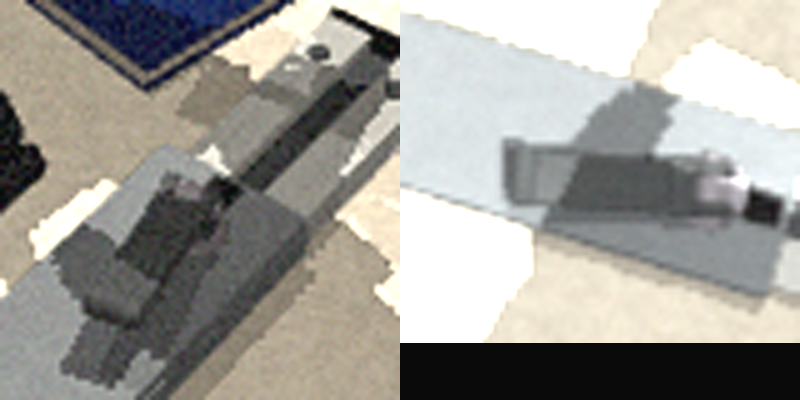

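The lever is folded down: its roll is at about (363,250) in the side view and (290,230) in the top view. I triangulate the tip to see whether it is fully flat.

```bash
python3 - <<'E'
from h import *
for ps in((363,250),(364,249.5),(362,251)): print(two(ps,(290.1,230.1)))
for z in(.04,.045,.05,.06,.07): print(z,proj("side",onz("top",290.1,230.1,z)), onz("top",290.1,230.1,z))
E
python3 - <<'E'
import cv2,numpy as np
a=cv2.imread("pics/s3.png")[225:265,350:400];b=cv2.imread("pics/t3.png")[212:252,282:332]
f=lambda x:cv2.LUT(cv2.resize(x,None,fx=8,fy=8,interpolation=cv2.INTER_CUBIC),np.clip((np.arange(256)/150)**.55*255,0,255).astype(np.uint8))
cv2.imwrite("pics/g4.png",np.hstack([f(a),f(b)]))
E
```

```text
(array([0.48532981, 0.1076622 , 0.06910367]), [np.float64(0.011473611473982154), np.float64(0.011473611474144458)])
(array([0.48443584, 0.10735259, 0.07074404]), [np.float64(0.8054213136084902), np.float64(0.805421313608412)])
(array([0.48622937, 0.10804963, 0.06619455]), [np.float64(0.7575215183524154), np.float64(0.7575215183524494)])
0.04 (np.float64(361.1982287996083), np.float64(260.97633819281606)) [0.48705109 0.1097442  0.04      ]
0.045 (np.float64(361.5045549983107), np.float64(259.12343958798954)) [0.48675345 0.10938604 0.045     ]
0.05 (np.float64(361.81308088168936), np.float64(257.25723558295516)) [0.48645582 0.10902789 0.05      ]
0.06 (np.float64(362.43682716168354), np.float64(253.48433396088433)) [0.48586055 0.10831158 0.06      ]
0.07 (np.float64(363.06966203534125), np.float64(249.65645747022444)) [0.48526527 0.10759526 0.07      ]
```

View pics/g4.png

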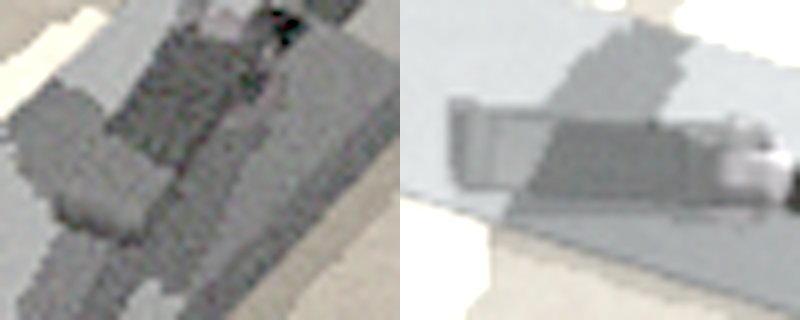

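```bash
python3 - <<'E'
from h import *
a=1.49
for zp in(.045,.048):
  P=np.array([.482,.0295,zp]);d=np.array([np.cos(a),np.sin(a),0]);y=np.array([-np.sin(a),np.cos(a),0])
  print("pin",np.round(proj("side",P),1),np.round(proj("top",P),1))
  for f in(1.2,1.3,1.4,1.5,1.6):
    e=d*np.sin(f)+np.array([0,0,np.cos(f)])
    print(zp,f,"tip c",np.round(proj("side",P+.078*e),1),"end",np.round(proj("side",P+.0845*e),1),"top end",np.round(proj("top",P+.0845*e),1))
S=cv2.imread("pics/s3.png")
print(S[225:265:2,362:368].mean((1,2)).round())
E
```

```text
pin [378.2 231. ] [324.  232.8]
0.045 1.2 tip c [362.9 245.9] end [361.5 247.2] top end [289.8 228.6]
0.045 1.3 tip c [362.2 249.5] end [360.7 251.2] top end [288.9 228.7]
0.045 1.4 tip c [361.6 252.9] end [360.1 254.9] top end [288.3 228.8]
0.045 1.5 tip c [361.3 256. ] end [359.8 258.2] top end [288.2 229. ]
0.045 1.6 tip c [361.1 258.9] end [359.6 261.3] top end [288.4 229.2]
pin [378.3 229.9] [324.1 232.8]
0.048 1.2 tip c [362.9 244.8] end [361.5 246.1] top end [289.7 228.5]
0.048 1.3 tip c [362.2 248.4] end [360.8 250.1] top end [288.8 228.6]
0.048 1.4 tip c [361.7 251.8] end [360.2 253.8] top end [288.3 228.8]
0.048 1.5 tip c [361.3 255. ] end [359.8 257.2] top end [288.1 228.9]
0.048 1.6 tip c [361.2 257.8] end [359.6 260.3] top end [288.3 229.2]
[81. 97. 83. 82. 84. 70. 58. 34. 29. 42. 46. 47. 48. 46. 29. 29. 38. 36.
 42. 46.]
```

The lever is at about 1.3 rad, not flat yet. I press again, further out on the lever.

Emit:
move_arm(rows=[[-1.5,40,0,0,1],[-1.5,40,0,0,1],[-1.5,40,0,0,1],[-1.5,40,0,0,1],[0,37,0,0,1],[0,0,-40,0,1],[0,0,-25,0,1],[0,0,-8,0,1],[0,0,0,0,1]])

```text
time: 16.3
tool_pos: [0.4785, 0.0967, 0.0723]
tool_rot: [-3.139, 0.0, 1.487]
contact_force: [-0.1, -0.1, 0.4]
opening: 0.0002
grip_force: 0.0
```

```bash
python3 st.py
```

```text
[ 0.006 -0.088  0.046] [-0.1 -0.1  0.4] [0.4785 0.0967 0.0723] [-3.139  0.     1.487] 0.0002 0.0 [0.042 0.126] 0.007
```

Emit:
move_arm(rows=[[0,0,-3,0,1],[0,0,-3,0,1],[0,0,0,0,1]])

```text
time: 16.6
tool_pos: [0.4799, 0.0957, 0.0676]
tool_rot: [3.141, -0.0, 1.485]
contact_force: [0.9, -0.1, 0.9]
opening: 0.0004
grip_force: 0.0
```

```bash
python3 st.py
```

```text
[-0.016 -0.078 -0.002] [ 0.9 -0.1  0.9] [0.4799 0.0957 0.0676] [ 3.141 -0.     1.485] 0.0004 0.0 [0.04  0.126] 0.002
```

Emit:
move_arm(rows=[[0,-3,-3,0,1],[0,0,-3,0,1],[0,0,0,0,1]])

```text
time: 16.9
tool_pos: [0.4793, 0.0926, 0.0608]
tool_rot: [-3.141, 0.0, 1.485]
contact_force: [0.2, 0.3, -0.7]
opening: 0.0003
grip_force: 0.0
```

Emit:
move_arm(rows=[[0,0,-3,0,1],[0,0,-3,0,1],[0,0,0,0,1]])

```text
time: 17.2
tool_pos: [0.4792, 0.0929, 0.0546]
tool_rot: [-3.141, 0.0, 1.486]
contact_force: [0.3, 0.5, 0.5]
opening: 0.0006
grip_force: 0.0
```

Emit:
move_arm(rows=[[0,0,-2,0,1],[0,0,-1,0,1],[0,0,0,0,1]])

```text
time: 17.5
tool_pos: [0.4795, 0.0929, 0.052]
tool_rot: [-3.141, 0.0, 1.486]
contact_force: [0.1, 0.5, -1.0]
opening: 0.0004
grip_force: 0.0
```

Emit:
move_arm(rows=[[0,0,-2,0,1],[0,0,-2,0,1],[0,0,0,0,1]])

```text
time: 17.8
tool_pos: [0.4794, 0.0928, 0.0479]
tool_rot: [-3.141, 0.0, 1.486]
contact_force: [-0.3, 0.4, 0.2]
opening: 0.0
grip_force: 0.0
```

Emit:
move_arm(rows=[[0,0,-2,0,1],[0,0,-2,0,1],[0,0,0,0,1]])

```text
time: 18.1
tool_pos: [0.4796, 0.0928, 0.044]
tool_rot: [3.142, 0.0, 1.486]
contact_force: [0.0, -0.2, 0.7]
opening: 0.0002
grip_force: 0.5
```

```bash
python3 st.py
```

```text
[-0.027 -0.123  0.029] [ 0.  -0.2  0.7] [0.4796 0.0928 0.044 ] [3.142 0.    1.486] 0.0002 0.5 [0.034 0.119] -0.0
```

Emit:
move_arm(rows=[[0,0,-1.5,0,1],[0,0,-1.5,0,1],[0,0,0,0,1]])

```text
time: 18.4
tool_pos: [0.4795, 0.0928, 0.041]
tool_rot: [-3.141, 0.0, 1.486]
contact_force: [-0.2, -0.4, 1.8]
opening: 0.0004
grip_force: 0.5
```

Emit:
move_arm(rows=[[0,0,-1.5,0,1],[0,0,-1.5,0,1],[0,0,0,0,1]])

```text
time: 18.7
tool_pos: [0.4794, 0.0928, 0.0379]
tool_rot: [-3.141, 0.0, 1.486]
contact_force: [0.1, -1.0, 1.0]
opening: 0.0003
grip_force: 0.5
```

```bash
python3 st.py
```

```text
[-0.149 -0.066  0.079] [ 0.1 -1.   1. ] [0.4794 0.0928 0.0379] [-3.141  0.     1.486] 0.0003 0.5 [0.034 0.119] -0.001
```

```bash
python3 - <<'E'
from h import *
c=np.array([.4822,.0267,0]);u=np.array([np.sin(1.926),-np.cos(1.926),0])
for z in(.0768,.087,.097):print(z,[np.round(proj("side",c+s*.05*u+[0,0,z]),1) for s in(1,-1)])
im=vision.read_camera("side")[:,:,::-1];s=monitor.observe()["tool_pos"];print(s,proj("side",s))
a=im[200:280,320:420];cv2.imwrite("pics/g5.png",cv2.convertScaleAbs(cv2.resize(a,None,fx=7,fy=7,interpolation=cv2.INTER_CUBIC),alpha=2,beta=10))
E
```

```text
0.0768 [array([353.4, 217.7]), array([405.8, 219.2])]
0.087 [array([353.5, 213.9]), array([406.3, 215.4])]
0.097 [array([353.6, 210.1]), array([406.9, 211.6])]
[0.47943672 0.09283065 0.03795404] (np.float64(368.16169938161204), np.float64(256.5025035706958))
```

View pics/g5.png

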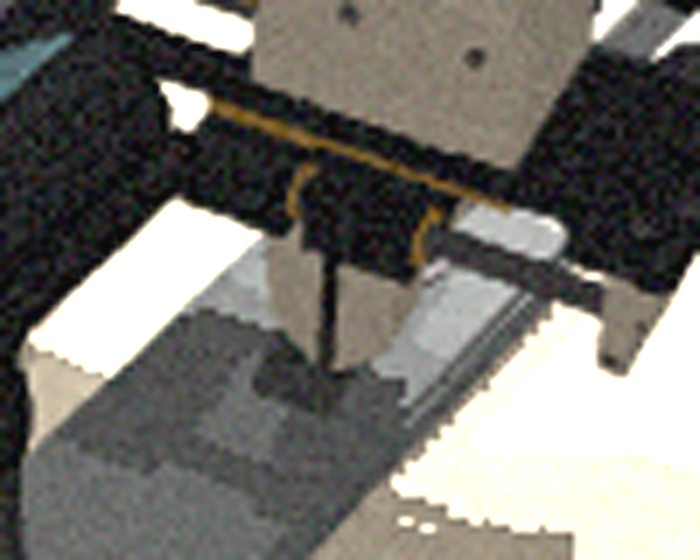

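The fingertips, at about (366,253), rest on the lever near its tip, with the lever close to flat. The visible tips sit a few mm above the reported TCP. I continue down until the stop is felt.

Emit:
move_arm(rows=[[0,0,-1,0,1],[0,0,-1,0,1],[0,0,0,0,1]])

```text
time: 19.05
tool_pos: [0.4795, 0.0929, 0.036]
tool_rot: [-3.141, 0.0, 1.486]
contact_force: [-0.3, -0.4, 0.1]
opening: 0.0005
grip_force: 0.4
```

Emit:
move_arm(rows=[[0,0,-1,0,1],[0,0,-1,0,1],[0,0,0,0,1]])

```text
time: 19.35
tool_pos: [0.4795, 0.0929, 0.034]
tool_rot: [-3.142, 0.0, 1.486]
contact_force: [0.1, -0.2, 0.9]
opening: 0.0002
grip_force: 0.3
```

```bash
python3 st.py
```

```text
[-0.072 -0.09  -0.012] [ 0.1 -0.2  0.9] [0.4795 0.0929 0.034 ] [-3.142  0.     1.486] 0.0002 0.3 [0.034 0.119] -0.0
```

Emit:
move_arm(rows=[[0,0,-1,0,1],[0,0,-1,0,1],[0,0,0,0,1]])

```text
time: 19.65
tool_pos: [0.4795, 0.0929, 0.032]
tool_rot: [-3.141, 0.0, 1.486]
contact_force: [0.0, 0.2, 0.5]
opening: 0.0
grip_force: 0.2
```

Emit:
move_arm(rows=[[0,0,-1,0,1],[0,0,-1,0,1],[0,0,0,0,1]])

```text
time: 19.95
tool_pos: [0.4794, 0.0928, 0.03]
tool_rot: [-3.141, 0.0, 1.486]
contact_force: [-0.0, -1.3, -0.4]
opening: 0.0003
grip_force: 0.2
```

```bash
python3 st.py
```

```text
[-0.043 -0.101  0.006] [-0.  -1.3 -0.4] [0.4794 0.0928 0.03  ] [-3.141  0.     1.486] 0.0003 0.2 [0.034 0.119] -0.0
```

Emit:
move_arm(rows=[[0,0,-1,0,1],[0,0,-1,0,1],[0,0,0,0,1]])

```text
time: 20.25
tool_pos: [0.4795, 0.0929, 0.028]
tool_rot: [-3.142, 0.0, 1.486]
contact_force: [0.1, 0.8, 0.5]
opening: 0.0003
grip_force: 0.2
```

```bash
python3 st.py; python3 - <<'E'
from h import *
S=vision.read_camera("side").mean(2)
print(S[236:266:2,352:382:3].round().astype(int))
E
```

```text
[-0.013 -0.106 -0.023] [0.1 0.8 0.5] [0.4795 0.0929 0.028 ] [-3.142  0.     1.486] 0.0003 0.2 [0.034 0.119] 0.001
[[162  43   6  40  11  15  15   0  14  27]
 [ 79  82  60  60   0  18   9  13   4  34]
 [ 68  85  60  58  63  14  17   0   2  42]
 [ 76  69  60  51  59   2  50  17  10  46]
 [ 33  70  58  55  59   5  58  63  37  48]
 [ 32  36  58  54  60  25  59  54  57  57]
 [ 40  38  47  56  65   8  53  59  54  84]
 [ 33  47  52  59  62  13  58  60  53  74]
 [ 38  48  49  28  61  34  60  56  71  73]
 [ 45  49  29  28  59  41  60  60  35  33]
 [ 49  57  22  18  21  38  31  37  36  64]
 [ 47  48  24  26  25  19  39  40  41  47]
 [ 51  49  13  20  25  22  36  36  37  37]
 [ 50  51  34  35  21  25  35  36  37  38]
 [ 42  50  36  38  30  34  38  37  35  67]]
```

Emit:
move_arm(rows=[[0,0,-1,0,1],[0,0,-1,0,1],[0,0,0,0,1]])

```text
time: 20.6
tool_pos: [0.4799, 0.093, 0.0264]
tool_rot: [3.141, -0.0, 1.486]
contact_force: [-0.9, 1.5, 5.0]
opening: 0.0006
grip_force: 2.5
```

```bash
python3 st.py
```

```text
[ 0.285 -0.03  -0.001] [-0.9  1.5  5. ] [0.4799 0.093  0.0264] [ 3.141 -0.     1.486] 0.0006 2.5 [0.034 0.119] -0.004
```

Emit:
move_arm(rows=[[0,0,-1,0,1],[0,0,-1,0,1],[0,0,0,0,1]])

```text
time: 20.9
tool_pos: [0.4806, 0.0932, 0.0251]
tool_rot: [3.139, -0.001, 1.486]
contact_force: [-0.5, 1.7, 10.8]
opening: 0.0007
grip_force: 4.9
```

```bash
python3 st.py
```

```text
[ 0.394 -0.005  0.028] [-0.5  1.7 10.8] [0.4806 0.0932 0.0251] [ 3.139e+00 -1.000e-03  1.486e+00] 0.0007 4.9 [0.035 0.119] -0.011
```

Emit:
move_arm(rows=[[0,0,30,0,1],[0,0,45,0,1],[0,0,45,0,1],[0,-40,0,0,1],[0,-45,0,0,1],[0,-45,0,0,1],[0,-45,0,0,1],[0,-45,0,0,1],[0,0,0,0,1]])

```text
time: 21.8
tool_pos: [0.4795, -0.1321, 0.1439]
tool_rot: [3.141, 0.002, 1.48]
contact_force: [-0.7, 0.5, -0.3]
opening: 0.0002
grip_force: 0.0
```

```bash
python3 - <<'E'
from h import *
T=vision.read_camera("top");S=vision.read_camera("side");cv2.imwrite("pics/s4.png",S[:,:,::-1]);cv2.imwrite("pics/t4.png",T[:,:,::-1])
n=S.mean(2);o=cv2.imread("pics/s3.png").mean(2)
print("now");print(n[228:270:2,350:386:3].astype(int));print("before");print(o[228:270:2,350:386:3].astype(int))
n=T.mean(2);o=cv2.imread("pics/t3.png").mean(2)
print("top now");print(n[222:242:2,282:332:4].astype(int));print(o[222:242:2,282:332:4].astype(int))
E
```

```text
now
[[ 86 143 145 143 105  82  83  36  33  72  40  23]
 [ 83 148 146 148  45  39  80  27  27  56  25  34]
 [ 84 148 144  47  43  50  44  24  31  26  17  48]
 [ 86 149  79  46  44  42  45  21  28  33  26  29]
 [ 88  87  49  51  44  45  25  20  34  26  13  45]
 [ 87  82  82  45  43  43  21  26  31  33  23  52]
 [ 80  80  81  40  45  47  29  28  30  24  45  34]
 [ 76  79  77  63  47  39  48  25  25  15  35  51]
 [ 77  76  80  77  43  50  47  48  23  31  35  44]
 [ 80  79  79  79  82  47  49  49  50  39  46  50]
 [ 80  78  80  82  54  47  48  47  34  38  46  51]
 [ 80  80  80  80  49  44  51  51  25  33  46  52]
 [ 83  78  80  79  50  49  46  49  27  29  45  44]
 [ 78  79  80  56  50  50  44  43  76  46  43  36]
 [ 78  81  80  45  44  49  49  20  71  82  35  36]
 [ 80  79  82  37  45  49  47  68  69  71  40  33]
 [ 83  81  82  28  27  40  27  70  79  44  32  64]
 [ 82  81  51  32  20  22  25  69  44  38  47  64]
 [ 81  79  43  33  31  34  33  71  63  37  66  65]
 [ 83  80  83  83  37  30  65  36  36  66  62  64]
 [ 78  82  81  80  82  83  49  40  41  66  66  82]]
before
[[ 89  83 144 144
[... 1464 characters left out ...]
2  76  76  50  46  46  45  44  41  37]
 [176 163  89 106 105 102  54  55  54  54  58  50  47]
 [196 192 173 121 116 121  73  73  76  71  73  74  79]]
[[119 119 123 121 121  83  71  75  74 121 123 127 125]
 [120 122  85 120 118  72  70  73  72 122 124 124 127]
 [121 119  60  63  60  61  73  74  91 123 114 126 124]
 [120 120  62  67  76  43  41  42  44  77  65  78 124]
 [121 123  64  76  74  44  42  41  41  46  51  69 131]
 [124 122  64  78  70  41  44  43  43  44  66  89 148]
 [122 123  66  79  49  41  39  41  41  43  66  78  80]
 [109 124  98 100  51  43  38  40  40  43  39  42  36]
 [174 161  93  96  55  55  55  56  55  52  67  55  48]
 [193 191 170  75  67  73  72  72  75  71  75  72  78]]
```

The lever's roll now sits about 7 px lower in the side view, where a flat lever is predicted, and it stayed there after release. I hand in.

```bash
python3 -c "
from cell import workorder
print(workorder.hand_in())"
```

```text
the job is handed in; nothing more can be done
None
```

I screwed the bolt in to about 0.6 N m, folded the lever flat onto its stop, where it stayed after I let go, and handed the job in at about 22 s; no verdict came back, and I did not re-check the other items on the counter.

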